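Load the spring magazine with wooden tile blanks

TASK

Load the two short wooden blanks into the spring-loaded magazine: lay one flat in its mouth and press it down until both catches have snapped over it, then lay the other one on top and press it down until it is caught as well. Leave the long offcut and the other things on the bench where they are, and let go of everything at the end.

Things in the scene. Friction and masses are not known exactly. Their poses are not given: they have to be found in the camera images.
- magazine: Magazine fixed to the bench: dark base plate 200 x 90 x 12 mm; four upright aluminium corner angles enclose a shaft 96 x 56 mm inside, open on top; they rise to 145 mm above the bench, their outward-flared lips to 157 mm. A grey bracket (top 123 mm up) stands beyond each short end. Origin under the centre of the base; x along the shaft's length, from bracket to bracket, y across, z up.
- magazine_catch (a point): Point on the shaft's axis, level with the flat undersides of its two catches, 105 mm above the bench; axes as magazine. In each long side of the shaft the middle 74 mm is open from top to bottom, room for fingers holding a blank by its long sides. A blank set in from above first rests on the catches' ramps, its underside about 9 to 20 mm above this point.
- catch_a (a joint): Sliding steel catch at the shaft's +x end (catch_b at -x is alike): 0 out, when it reaches 10 mm into the shaft; grows in m as it is driven back, at most 0.011; light spring, under 1 N. Its top is a 60 degree ramp: a blank pressed down drives it back, and it snaps over the blank once the blank's top is below magazine_catch; go 3 to 5 mm beyond, then let it rise. A caught blank stays.
- catch_b (a joint): The same at the shaft's -x end.
- follower (a joint): Sprung steel plate, 74 x 50 mm, in the shaft, on which the blanks lie: 0 at rest, top level with magazine_catch; grows in m as it is pressed down, stops at 0.075. The spring pushes up with about 3 N at 0 and 0.15 N more per mm (7.5 N at 0.030 with one blank caught, 12 N at 0.060 with two); driving the catches back adds a few N.
- blank_a_mid (a point): Centre of a short wooden blank, 90 x 50 x 30 mm, about 0.09 kg, pale wood, lying flat on the bench; x along its 90 mm length, y across its 50 mm width, z up through its 30 mm thickness. It is one of two alike; either may go in first.
- blank_b_mid (a point): Centre of the other short wooden blank, alike: 90 x 50 x 30 mm, same axes.
- blank_a: The same short blank as blank_a_mid; origin at the centre of its underside.
- blank_b: The same short blank as blank_b_mid; origin at the centre of its underside.
- offcut_mid (a point): Centre of a long offcut of the same wood, 130 x 50 x 30 mm, too long for the magazine; same axes. It stays where it is.
- marker_tub_mid (a point): Half-way up a round white tub of markers, 100 mm across, 110 mm high, 147 mm with the markers. It stays where it is.
- tape_roll_mid (a point): Centre of an empty brown cardboard tape core lying flat, 96 mm across, 24 mm high. It stays where it is.
- paint_jar_mid (a point): Half-way up a closed glass jar with a white cap, 68 mm across, 85 mm high. It stays where it is.
There are look-alikes about, which are no part of the job. What is shaped like the blank_a but blue or pink is not meant.

How it is judged (in metres and radians):
On the way:
1. one blank lies flat in the shaft, caught or pressed below the catches (((z of blank_a_mid in the frame of magazine_catch between -0.022 and -0.011 m and angle between blank_a_mid's own z axis and vertical below 0.15 rad and x of blank_a_mid in the frame of magazine_catch between -0.006 and 0.006 m and y of blank_a_mid in the frame of magazine_catch between -0.006 and 0.006 m) or (z of blank_b_mid in the frame of magazine_catch between -0.022 and -0.011 m and angle between blank_b_mid's own z axis and vertical below 0.15 rad and x of blank_b_mid in the frame of magazine_catch between -0.006 and 0.006 m and y of blank_b_mid in the frame of magazine_catch between -0.006 and 0.006 m))), for 0.2 s.
At the end, for the whole second after the job is handed in: Both short blanks lie flat in the shaft, one on the other, released and at rest: the upper one's centre 11 to 22 mm and the lower one's centre 40 to 53 mm below the catch level (ideally 15 and 45), within 6 mm of the shaft's axis each way, tilted less than 0.15 rad (((z of blank_a_mid in the frame of magazine_catch between -0.053 and -0.04 m and angle between each of blank_a_mid, blank_b_mid's own z axis and vertical below 0.15 rad and x of blank_a_mid in the frame of magazine_catch between -0.006 and 0.006 m and y of blank_a_mid in the frame of magazine_catch between -0.006 and 0.006 m and z of blank_b_mid in the frame of magazine_catch between -0.022 and -0.011 m and x of blank_b_mid in the frame of magazine_catch between -0.006 and 0.006 m and y of blank_b_mid in the frame of magazine_catch between -0.006 and 0.006 m) or (z of blank_b_mid in the frame of magazine_catch between -0.053 and -0.04 m and angle between each of blank_b_mid, blank_a_mid's own z axis and vertical below 0.15 rad and x of blank_b_mid in the frame of magazine_catch between -0.006 and 0.006 m and y of blank_b_mid in the frame of magazine_catch between -0.006 and 0.006 m and z of blank_a_mid in the frame of magazine_catch between -0.022 and -0.011 m and x of blank_a_mid in the frame of magazine_catch between -0.006 and 0.006 m and y of blank_a_mid in the frame of magazine_catch between -0.006 and 0.006 m)) and linear speed of each of blank_a, blank_b below 0.02 m/s); the robot touches nothing.
It fails at once if the long offcut is moved more than 30 mm (distance of offcut_mid from where it was at the start of the episode above 0.03 m).
It fails at once if the marker tub is moved more than 30 mm (distance of marker_tub_mid from where it was at the start of the episode above 0.03 m).
It fails at once if the tape roll is moved more than 30 mm (distance of tape_roll_mid from where it was at the start of the episode above 0.03 m).
It fails at once if the paint jar is moved more than 30 mm (distance of paint_jar_mid from where it was at the start of the episode above 0.03 m).
It also fails if it takes over 72 s, if anything falls off the work surface, if the arm or the gripper's body presses on something with over 40 N, if the wrist force passes 120 N, or if a joint passes its speed limit or range.

ROBOT

A 6-joint arm with a two-finger parallel gripper is mounted at the origin on the work surface. World frame = base frame: x ahead of the robot, y to its left, z up, the work surface at z = 0. Lengths are in mm, angles in rad, forces in N, time in s.
With the tool pointing down it reaches from about 425 to 925 mm from the base axis. Payload 12.5 kg.
Tool frame: the origin (TCP) lies midway between the tips of the shut fingers; the grasp point (between the pads) lies 19 mm behind it; z points along the fingers, y is the line along which they close (so a half turn about z gives the same grasp; the last joint's range is limited). The gripper opens to 85 mm and grips with 20 to 120 N. Pads are 22 mm wide; open, the fingers measure 114 mm over their backs; the gripper's body (76 mm by 85 mm) begins 54 mm behind the grasp point. The pads swing forward as they close: fully open they stand 13 mm farther back than shut.
Start: joints at [1.184, 0.491, 1.559, -0, 1.092, -0.106], TCP at [173.186, 600.545, 203.427] pointing down, gripper open.
Joint ranges: [-3.1, 3.1], [-0.84, 2.19], [0.05, 2.79], [-1.13, 4.28], [0.06, 2.93], [-2.69, 2.69]. Speed limits (rad/s): [2.22, 2.22, 2.79, 3.14, 3.14, 3.14].

INTERFACE

Orientations are given as a unit quaternion [w, x, y, z].
In Python, from plant import robot gives the robot as it stands.
- The arm moves only by the tool move_arm, never from a script. Its argument "moves" is a list of rows, each an object with "linear": the shift along the tool's x, y, z as a fraction of full scale, a list of three; "twist": the turn about the tool's z as a fraction of full scale. A call has 1 to 20 rows; each row shifts and turns the commanded pose from where the row before left it, along the tool's axes as they then stand; what a row does not reach is not made up. Full scale, the value 1, is 0.04 m for a shift and 6 degrees for a turn. A row lasts 1/8 s, in which the tool goes at most 62.5 mm and 10.7 degrees, less where a joint would pass 70% of its speed; a pose out of reach is approached as far as the arm can. A call with a number of a shift or a turn outside -1 to 1 is refused whole. A call with a gripper value outside its range is refused whole. "hand" is the opening, from -1 (shut) to 1 (fully open), set as the call begins (left out, the last holds). The fingers move at their own pace and stop on an object; "force" is the grip in N (left out, the last holds). Time passes only in rows, so rows that do not move let the fingers close. It gives the time, the measured TCP pose, the force, the opening and the grip force at its end, in the units of the state.
- robot.get_state(): the state, without advancing time (a new reading comes with each control period).
- robot.snapshot(name): name is "side" or "top"; returns (picture, depth): 480x640x3 uint8, red, green, blue; 480x640 float32, mm along the optical axis (not along the pixel's ray), 0 where there is no reading.
- robot.camera_params(name): a dict with "mtx" (3x3 intrinsics, pixels), "camera_from_world" (4x4, takes a point from world to camera coordinates). Camera axes: x right, y down, z forward; pixel columns grow to the right and rows downward; lengths in mm; the calibration is good to about 2 mm. A picture is of the moment at which its call begins. camera_params takes no time and is no camera call.
- robot.sign_off(): hands the job in; it is judged then, once.
The state is a dict: "t": time; "qpos": joint angles; "joint_velocities": joint speeds; "tau": joint torques, N m; "position": TCP position; "ee_rot": TCP orientation; "contact_force": force on the tool from outside, world axes, zero at the start; "ft_torque": the same for the moment, N m; "finger_gap": opening from 0.0 (shut) to 1.0 (fully open); "finger_force": force on a finger pad.
Only numpy, scipy, OpenCV 4.12 (cv2) and the standard library are available. Lean on these libraries where they do the work, as an engineer would, in place of code of your own. Each camera call takes 0.05 s, during which the arm holds its last target. There are 200 camera calls.

## Working session

There is one attempt and no reset: what is moved stays moved. The work goes in short steps, Python scripts to look and compute and a tool call to move; the robot and the scene stay as the last step left them, time stands still between calls to the robot, and variables do not carry over. Pictures are saved under pics/ and viewed, at most 10 in all, crops included, and the job is handed in when it is done.

Besides the shell and the picture viewer there is one more tool, called as name(argument=value, ...), one argument or row to a line, values as JSON. move_arm: Moves the arm, as the interface text tells. Its arguments: {"type":"object","properties":{"moves":{"type":"array"},"hand":{"type":"number"},"force":{"type":"number"}},"required":["moves"]}

```bash
mkdir -p pics; ls; python3 - <<'E'
from plant import robot
import cv2,numpy as np
for n in("side","top"):
    p,d=robot.snapshot(n); cv2.imwrite(f"pics/{n}0.png",p[:,:,::-1]); np.savez(f"pics/{n}0.npz",p=p,d=d)
    c=robot.camera_params(n); T=np.array(c["camera_from_world"]); print(n,np.array(c["mtx"]).round(1).tolist(),T.round(3).tolist(),(-T[:3,:3].T@T[:3,3]).round(0))
s=robot.get_state();print(s)
E
```

```text
pics
side [[558.3, 0.0, 334.9], [0.0, 558.3, 240.5], [0.0, 0.0, 1.0]] [[0.809, -0.588, 0.004, -433.161], [-0.441, -0.612, -0.656, 332.041], [0.388, 0.529, -0.755, 1075.909], [0.0, 0.0, 0.0, 1.0]] [  79. -620. 1032.]
top [[565.2, 0.0, 305.2], [0.0, 565.2, 245.1], [0.0, 0.0, 1.0]] [[0.012, -1.0, -0.013, 51.466], [-0.983, -0.01, -0.182, 562.359], [0.182, 0.015, -0.983, 1166.004], [0.0, 0.0, 0.0, 1.0]] [ 341.   40. 1249.]
{'t': 0.1, 'qpos': array([ 1.18439519e+00,  4.91480709e-01,  1.55936523e+00, -2.70605140e-06,
        1.09173681e+00, -1.05622083e-01]), 'joint_velocities': array([ 0.0016115 , -0.00178714, -0.00264318,  0.00083114,  0.00073387,
       -0.00118538]), 'tau': array([ 2.92727709e-03, -6.19438291e+01, -2.62029719e+01, -1.21134558e-04,
        2.80313478e-03,  4.46735521e-05]), 'position': array([173.09713059, 600.31796124, 202.90575347]), 'ee_rot': array([-1.19398473e-04,  1.39928182e-01,  9.90161532e-01, -4.80434910e-04]), 'contact_force': array([0.0966669 , 0.32145373, 0.14825247]), 'ft_torque': array([-0.06387554, -0.04340451, -0.05229386]), 'finger_force': 0.0, 'finger_gap': 1.0019532971209324}
```

View pics/top0.png

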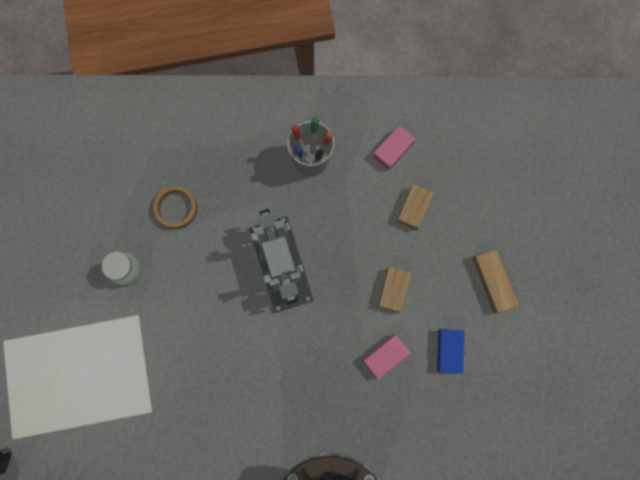

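View pics/side0.png

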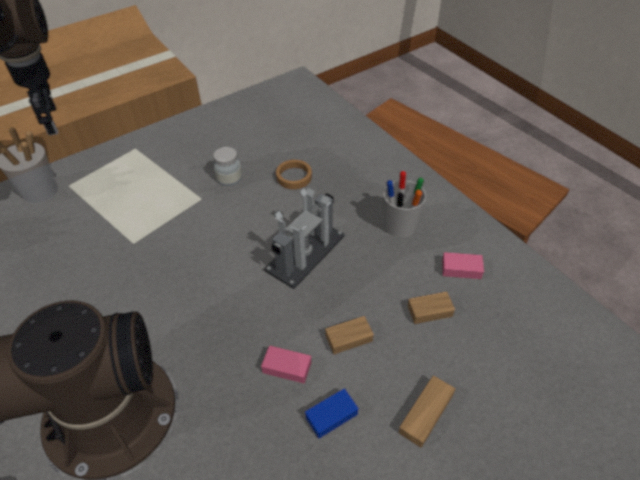

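The top view shows the following:
- **Blanks:** the wooden blocks at (415,207) and (395,290) are the candidates.
- **Look-alikes:** the wooden block at (496,281) is longer, so it's the offcut. The pink blocks at (395,147) and (387,357) and the blue one at (451,352) are the wrong colour.
- **Magazine:** it's at about (280,262).

Next I measure these and check them against the given sizes.

```bash
cat > h.py <<'E'
import numpy as np,cv2
from plant import robot
def cam(n):
    c=robot.camera_params(n); return np.array(c["mtx"]),np.array(c["camera_from_world"])
def world(n,d):
    K,T=cam(n); v,u=np.mgrid[:480,:640]
    P=np.stack([(u-K[0,2])/K[0,0]*d,(v-K[1,2])/K[1,1]*d,d],-1)
    return (P-T[:3,3])@T[:3,:3]
def ray(n,uv,z):
    K,T=cam(n); c=-T[:3,:3].T@T[:3,3]
    r=np.c_[np.atleast_2d(uv),np.ones(len(np.atleast_2d(uv)))]@np.linalg.inv(K).T@T[:3,:3]
    return c+r*((z-c[2])/r[:,2])[:,None]
def proj(n,X):
    K,T=cam(n); p=(np.atleast_2d(X)@T[:3,:3].T+T[:3,3])@K.T; return p[:,:2]/p[:,2:]
def wood(n,p,d,zlo=22,zhi=45):
    """blank tops: centre, size, long-axis angle (deg)"""
    h=cv2.cvtColor(p,cv2.COLOR_RGB2HSV); W=world(n,d)
    m=((h[...,0]>8)&(h[...,0]<25)&(h[...,1]>80)&(W[...,2]>zlo)&(W[...,2]<zhi)&(d>0)).astype(np.uint8)
    k,l,st,ce=cv2.connectedComponentsWithStats(m); o=[]
    for i in range(1,k):
        if st[i,4]<150: continue
        v,u=np.where(l==i); X=W[v,u]
        R=ray(n,np.c_[u,v],np.median(X[:,2]))[:,:2].astype(np.float32)
        (cx,cy),(a,b),an=cv2.minAreaRect(R)
        if a<b: a,b,an=b,a,an+90
        o.append((ce[i].round(),np.round([cx,cy,np.median(X[:,2]),a,b,(an+90)%180-90],1)))
    return o
E
python3 - <<'E'
from h import *
for n in("top","side"):
    f=np.load(f"pics/{n}0.npz"); p,d=f["p"],f["d"]
    for o in wood(n,p,d): print(n,*o)
    W=world(n,d)
    # bench level
    print("bench z",np.median(W[d>0][:,2]))
    a=W.reshape(-1,3); c=ray(n,[[280,262]],60)[0] if n=="top" else c
    a=a[(np.hypot(a[:,0]-c[0],a[:,1]-c[1])<130)]
    print(np.histogram(a[:,2],bins=np.arange(0,170,6)))
    for lo,hi in((6,18),(98,112),(117,129),(138,165)):
        q=a[(a[:,2]>lo)&(a[:,2]<hi)][:,:2].astype(np.float32)
        if len(q)>5: print(n,lo,hi,len(q),cv2.minAreaRect(q),q.mean(0))
f=np.load("pics/top0.npz"); cv2.imwrite("pics/c1.png",cv2.resize(f["p"][120:320,230:530,::-1],None,fx=2.6,fy=2.6,interpolation=2))
E
```

```text
top [415. 206.] [ 656.  -184.4   29.9   90.8   48.2  -22.8]
top [175. 207.] [650.9 350.9  24.8  94.9  92.2 -89.5]
top [496. 281.] [ 491.9 -354.8   30.1  127.5   51.9   18.6]
top [394. 289.] [ 471.1 -135.6   30.4   88.9   48.3  -14.6]
bench z -0.015692807924415388
(array([3712,  688,  849,   26,   10,   12,   10,   11,   18,   25,   23,
         17,   26,   27,   21,   24,   77,  779,  170,  151,  435,   72,
          9,   20,  101,  189,   69,    1]), array([  0,   6,  12,  18,  24,  30,  36,  42,  48,  54,  60,  66,  72,
        78,  84,  90,  96, 102, 108, 114, 120, 126, 132, 138, 144, 150,
       156, 162, 168]))
top 6 18 1537 ((522.3582153320312, 109.3748779296875), (239.7375030517578, 253.26007080078125), 25.20649528503418) [507.14752 103.92466]
top 98 112 997 ((525.6043090820312, 110.5286865234375), (196.00901794433594, 60.53499221801758), 18.971651077270508) [527.86646 112.23592]
top 117 129 596 ((526.2904663085938, 115.7346420288086), (198.8248291015625, 60.4844970703125), 11.38013744354248) [527.22   112.0489]
top 138 165 380 ((527.7295532226562, 112.04633331298828), (118.56
[... 560 characters left out ...]
 24,  30,  36,  42,  48,  54,  60,  66,  72,
        78,  84,  90,  96, 102, 108, 114, 120, 126, 132, 138, 144, 150,
       156, 162, 168]))
side 6 18 1305 ((513.857177734375, 130.1701202392578), (216.20901489257812, 188.2616424560547), 22.053007125854492) [518.859     90.481766]
side 98 112 725 ((525.6448364257812, 110.13509368896484), (199.55801391601562, 63.32600402832031), 17.304075241088867) [524.9247  108.51819]
side 117 129 464 ((526.4973754882812, 111.12210083007812), (200.5724334716797, 63.69240951538086), 18.013427734375) [509.60007  105.221664]
side 138 165 308 ((526.9296264648438, 111.1815185546875), (119.21073150634766, 79.1324234008789), 17.49089241027832) [537.1976  119.63599]
```

View pics/c1.png

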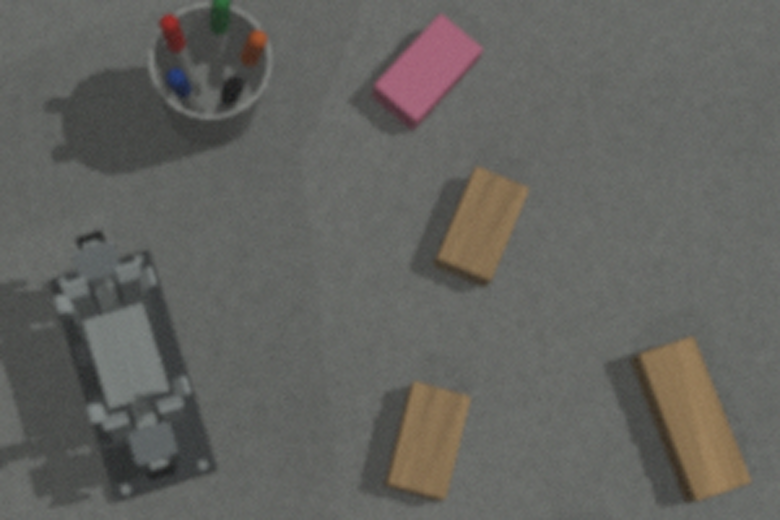

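The close crop confirms the choice: both pale-wood blocks measure about 90 x 49 mm, and the third (128 mm) is the offcut. The magazine is at about (527, 111) with its long axis at about 17.7°. I'll go to the far blank first, above (656, -184).

```bash
cat >> h.py <<'E'
from scipy.spatial.transform import Rotation as Ro
def go(x,y,z=None,yaw=None):
    """print shift in tool axes (units of 40 mm) and twist (units of 6 deg)"""
    s=robot.get_state(); w,a,b,c=s["ee_rot"]; R=Ro.from_quat([a,b,c,w]).as_matrix(); p=s["position"]
    t=np.array([x,y,p[2] if z is None else z]); yw=np.degrees(np.arctan2(R[1,0],R[0,0]))
    print("t",round(s["t"],2),"pos",p.round(1),"yaw",yw.round(2),"F",np.round(s["contact_force"],1),"lin",((t-p)@R/40).round(3),
      "tw",None if yaw is None else round(-((yaw-yw+90)%180-90)/6,3))
E
python3 -c "
from h import *
go(656,-184.5,None,-22.8)"
```

```text
t 0.1 pos [173.1 600.3 202.9] yaw 163.91 F [0.1 0.3 0.1] lin [-1.7037e+01 -1.5507e+01  1.4000e-02] tw 1.119
```

move_arm(
  moves=[
    {"linear": [-0.95,-0.86,0],"twist": 0},
    {"linear": [-0.95,-0.86,0],"twist": 0},
    {"linear": [-0.95,-0.86,0],"twist": 0},
    {"linear": [-0.95,-0.86,0],"twist": 0},
    {"linear": [-0.95,-0.86,0],"twist": 0},
    {"linear": [-0.95,-0.86,0],"twist": 0},
    {"linear": [-0.95,-0.86,0],"twist": 0},
    {"linear": [-0.95,-0.86,0],"twist": 0},
    {"linear": [-0.95,-0.86,0],"twist": 0},
    {"linear": [-0.95,-0.86,0],"twist": 0},
    {"linear": [-0.95,-0.86,0],"twist": 0},
    {"linear": [-0.95,-0.86,0],"twist": 0},
    {"linear": [-0.95,-0.86,0],"twist": 0},
    {"linear": [-0.95,-0.86,0],"twist": 0},
    {"linear": [-0.95,-0.86,0],"twist": 0},
    {"linear": [-0.95,-0.86,0],"twist": 0},
    {"linear": [-0.95,-0.86,0],"twist": 0},
    {"linear": [-0.95,-0.86,0],"twist": 0.5},
    {"linear": [0,0,0],"twist": 0.6},
    {"linear": [0,0,0],"twist": 0},
  ],
  hand=1,
  force=40,
)

```text
t: 2.6
position: [658.6, -184.3, 202.6]
ee_rot: [-0.001, 0.197, 0.98, 0.0]
contact_force: [-0.1, 0.3, -0.5]
finger_gap: 1.001
finger_force: 0.0
```

```bash
python3 -c "
from h import *
go(656,-184.5,None,-22.8)
p,d=robot.snapshot('side'); cv2.imwrite('pics/s1.png',p[230:400,340:540,::-1].repeat(3,0).repeat(3,1))"
```

```text
t 2.6 pos [ 658.6 -184.3  202.6] yaw 157.3 F [-0.1  0.3 -0.5] lin [ 0.057 -0.03   0.   ] tw 0.016
```

move_arm(
  moves=[
    {"linear": [0.06,-0.03,0.9],"twist": 0},
    {"linear": [0,0,1],"twist": 0},
    {"linear": [0,0,1],"twist": 0},
    {"linear": [0,0,1],"twist": 0},
    {"linear": [0,0,0.6],"twist": 0},
    {"linear": [0,0,0.4],"twist": 0},
    {"linear": [0,0,0],"twist": 0},
  ],
)

```text
t: 3.52
position: [655.8, -183.6, 6.8]
ee_rot: [-0.001, 0.196, 0.981, 0.0]
contact_force: [-0.5, -0.9, 0.0]
finger_gap: 0.999
finger_force: 0.0
```

move_arm(
  moves=[
    {"linear": [0,0,0],"twist": 0},
    {"linear": [0,0,0],"twist": 0},
    {"linear": [0,0,0],"twist": 0},
    {"linear": [0,0,0],"twist": 0},
    {"linear": [0,0,0],"twist": 0},
    {"linear": [0,0,0],"twist": 0},
    {"linear": [0,0,0],"twist": 0},
    {"linear": [0,0,0],"twist": 0},
  ],
  hand=-1,
  force=40,
)

```text
t: 4.53
position: [656.1, -184.1, 7.3]
ee_rot: [-0.0, 0.197, 0.98, 0.0]
contact_force: [-1.0, -0.2, -0.3]
finger_gap: -0.001
finger_force: 0.0
```

```bash
python3 -c "
from h import *
p,d=robot.snapshot('side'); cv2.imwrite('pics/s2.png',cv2.resize(p[200:440,300:540,::-1],None,fx=2.4,fy=2.4))
for n in ('top','side'):
    p,d=robot.snapshot(n)
    for o in wood(n,p,d): print(n,*o)
print(robot.get_state()['finger_gap'])"
```

```text
top [174. 207.] [651.  351.8  24.4  92.9  92.2 -89.5]
side [294. 174.] [651.2 350.1  24.1  91.7  91.5 -35.7]
side [428. 308.] [ 653.5 -189.7   30.    91.2   53.8  -23.6]
side [348. 333.] [ 469.  -140.2   30.    91.2   54.2  -15.8]
side [427. 409.] [ 489.8 -359.3   30.2  132.1   49.9   18.8]
-0.0026944870043191698
```

View pics/s2.png

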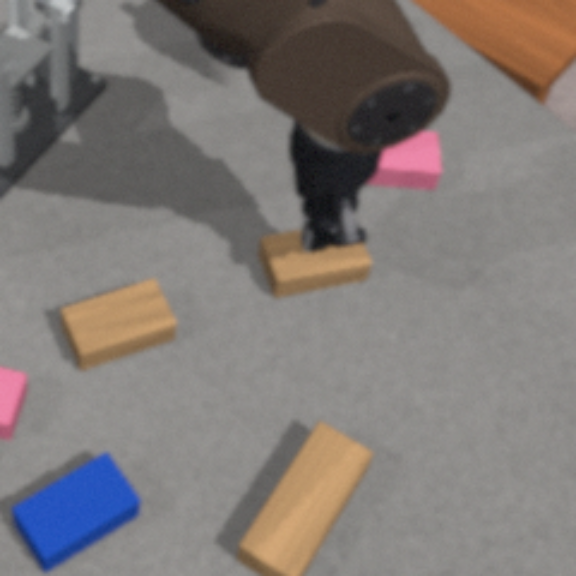

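The shut gripper is at crop (330,245), over the rear half of the blank's top and not around it. I'll compare where the reported TCP should appear with what the depth image shows.

```bash
python3 -c "
from h import *
p,d=robot.snapshot('side'); W=world('side',d)
print(proj('side',[[656,-184,7],[656,-184,30],[656,-184,50],[656,-184,80]]).round(0))
h=cv2.cvtColor(p,cv2.COLOR_RGB2HSV)
for v in range(270,322,4): print(v,[tuple(W[v,u].round(0).astype(int))+(int(h[v,u,1]),int(h[v,u,2])) for u in range(425,458,6)])
"
```

```text
[[428. 309.]
 [430. 303.]
 [431. 298.]
 [433. 289.]]
270 [(np.int64(615), np.int64(-186), np.int64(178), 12, 22), (np.int64(621), np.int64(-196), np.int64(185), 33, 31), (np.int64(627), np.int64(-205), np.int64(190), 31, 33), (np.int64(635), np.int64(-213), np.int64(192), 64, 36), (np.int64(646), np.int64(-218), np.int64(189), 28, 36), (np.int64(661), np.int64(-221), np.int64(180), 47, 43)]
274 [(np.int64(644), np.int64(-165), np.int64(122), 49, 21), (np.int64(621), np.int64(-198), np.int64(174), 32, 32), (np.int64(626), np.int64(-208), np.int64(180), 53, 34), (np.int64(633), np.int64(-216), np.int64(184), 55, 37), (np.int64(645), np.int64(-221), np.int64(180), 34, 38), (np.int64(766), np.int64(-152), np.int64(16), 118, 138)]
278 [(np.int64(647), np.int64(-165), np.int64(106), 29, 26), (np.int64(633), np.int64(-191), np.int64(145), 64, 32), (np.int64(625), np.int64(-211), np.int64(172), 16, 31), (np.int64(638), np.int64(-215), np.int64(167), 26, 39), (np.int64(648), np.int64(-221), np.int64(165), 8, 64), (np.int64(766), np.int64(-155), np.int64(3), 18, 145)]
282 [(np.int64(640), np.i
[... 2677 characters left out ...]
64(1), 37, 146)]
314 [(np.int64(628), np.int64(-199), np.int64(31), 109, 183), (np.int64(640), np.int64(-206), np.int64(27), 109, 171), (np.int64(652), np.int64(-212), np.int64(25), 110, 149), (np.int64(665), np.int64(-218), np.int64(20), 111, 138), (np.int64(680), np.int64(-223), np.int64(13), 111, 129), (np.int64(698), np.int64(-226), np.int64(1), 13, 137)]
318 [(np.int64(629), np.int64(-201), np.int64(16), 111, 138), (np.int64(641), np.int64(-207), np.int64(13), 111, 138), (np.int64(655), np.int64(-212), np.int64(7), 95, 134), (np.int64(670), np.int64(-217), np.int64(-1), 56, 140), (np.int64(680), np.int64(-225), np.int64(0), 22, 141), (np.int64(691), np.int64(-233), np.int64(0), 6, 139)]
```

The depth data puts the gripper's body about 25 mm higher than the reported pose implies, and the shut tips sit at or above the blank's top. I'll lift clear and measure where the tip really is.

move_arm(
  moves=[
    {"linear": [0,0,-1],"twist": 0},
    {"linear": [0,0,-1],"twist": 0},
    {"linear": [0,0,-1],"twist": 0},
    {"linear": [0,0,0],"twist": 0},
    {"linear": [0,0,0],"twist": 0},
  ],
)

```text
t: 5.35
position: [655.8, -184.0, 126.8]
ee_rot: [-0.0, 0.197, 0.98, 0.0]
contact_force: [-0.1, 0.3, -0.3]
finger_gap: 0.002
finger_force: 0.0
```

```bash
python3 -c "
from h import *
go(656,-184.5)
P=robot.get_state()['position']
p,d=robot.snapshot('side'); q,e=robot.snapshot('top')
a,b=proj('side',P)[0],proj('top',P)[0]; print(a,b)
u,v=a.astype(int); A=cv2.resize(p[v-60:v+60,u-60:u+60,::-1],(390,390)); u,v=b.astype(int); B=cv2.resize(q[v-60:v+60,u-60:u+60,::-1],(390,390))
for I in(A,B): cv2.drawMarker(I,(195,195),(0,255,0),0,12)
cv2.imwrite('pics/s3.png',np.hstack([A,B]))
"
```

```text
t 5.35 pos [ 655.8 -184.   126.8] yaw 157.31 F [-0.1  0.3 -0.3] lin [-0.01 -0.01 -0.  ] tw None
[435.97949731 275.82915612] [423.22168088 194.4289982 ]
```

View pics/s3.png

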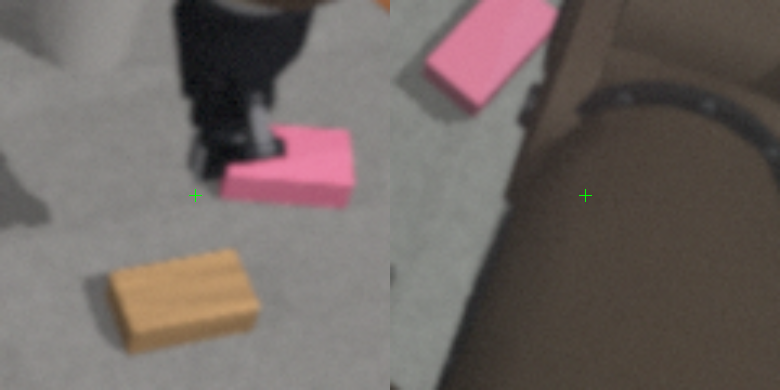

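The left half shows the fingers at about (205–285, 150–175), up and to the right of the projected TCP at (195,195). The right half shows the arm hiding the top view. I'll compare shut and open at this pose.

```bash
python3 -c "
from h import *
p,d=robot.snapshot('side'); np.savez('pics/shut.npz',p=p,d=d)"
```

move_arm(
  moves=[
    {"linear": [0,0,0],"twist": 0},
    {"linear": [0,0,0],"twist": 0},
    {"linear": [0,0,0],"twist": 0},
    {"linear": [0,0,0],"twist": 0},
    {"linear": [0,0,0],"twist": 0},
    {"linear": [0,0,0],"twist": 0},
    {"linear": [0,0,0],"twist": 0},
    {"linear": [0,0,0],"twist": 0},
  ],
  hand=1,
)

```text
t: 6.5
position: [656.1, -184.1, 127.4]
ee_rot: [0.0, 0.197, 0.98, 0.0]
contact_force: [0.3, -0.6, 0.6]
finger_gap: 1.0
finger_force: 0.0
```

```bash
python3 -c "
from h import *
f=np.load('pics/shut.npz'); p0,d0=f['p'],f['d']
p,d=robot.snapshot('side'); print(robot.get_state()['finger_gap'])
A=[cv2.resize(i[200:290,400:485,::-1],None,fx=4.6,fy=4.6,interpolation=2) for i in(p0,p)]
cv2.imwrite('pics/s4.png',cv2.convertScaleAbs(np.hstack(A),alpha=1.5))
for dd in(d0,d):
    W=world('side',dd); print()
    for v in range(236,286,4): print(v,[tuple(int(x) for x in W[v,u].round(0)) for u in range(430,470,5)])
"
```

```text
1.000734632613641

236 [(657, -147, 215), (641, -172, 248), (620, -200, 287), (625, -207, 291), (631, -213, 292), (639, -218, 292), (648, -221, 288), (881, -73, -2)]
240 [(655, -151, 207), (644, -172, 235), (632, -192, 262), (636, -200, 266), (632, -214, 282), (639, -219, 282), (860, -76, 0), (869, -83, 1)]
244 [(792, -42, 0), (643, -174, 226), (632, -195, 253), (634, -204, 261), (634, -215, 270), (645, -217, 265), (851, -85, 0), (859, -93, 2)]
248 [(783, -51, -1), (645, -175, 214), (635, -195, 239), (634, -206, 251), (631, -219, 265), (643, -221, 259), (842, -94, 0), (853, -100, -2)]
252 [(774, -61, 0), (644, -178, 204), (637, -195, 226), (648, -198, 221), (636, -217, 249), (641, -225, 253), (834, -102, -2), (844, -110, -2)]
256 [(766, -70, 0), (645, -179, 193), (642, -193, 210), (649, -199, 210), (636, -220, 240), (636, -231, 251), (803, -127, 30), (811, -134, 31)]
260 [(758, -79, -1), (642, -183, 187), (634, -201, 211), (79, -620, 1032), (624, -231, 248), (630, -237, 249), (641, -240, 245), (802, -143, 32)]
264 [(751, -87, -2), (643, -185, 175), (633, -204, 202), (626, -221, 224),
[... 1900 characters left out ...]
 [(742, -97, -2), (751, -104, 0), (759, -112, 2), (626, -222, 214), (621, -237, 234), (621, -247, 244), (630, -252, 242), (788, -158, 27)]
272 [(732, -107, 2), (743, -113, -1), (751, -121, 1), (626, -225, 205), (619, -241, 227), (627, -245, 225), (634, -251, 226), (783, -165, 23)]
276 [(723, -116, 3), (733, -123, 2), (740, -131, 6), (628, -225, 191), (617, -244, 220), (623, -250, 222), (632, -255, 219), (785, -166, 8)]
280 [(717, -123, -1), (727, -130, 0), (736, -137, 0), (629, -227, 180), (635, -234, 183), (764, -157, 0), (775, -163, -3), (785, -169, -3)]
284 [(708, -133, 2), (719, -138, -1), (730, -144, -4), (737, -153, 1), (748, -158, -2), (758, -164, -3), (766, -172, -1), (774, -180, 1)]
```

View pics/s4.png

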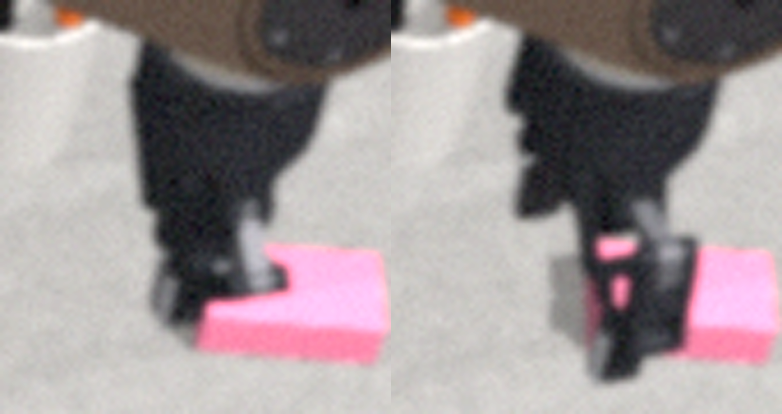

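The shut tip is at crop (165,315), which is pixel (436,269). Its column matches the reported TCP, but it's about 7 px too high. So the real fingertips are about 25–35 mm above the reported TCP, which explains the missed grasp. I'll calibrate by touch, pressing the shut tips lightly onto the blank's top (z = 30).

move_arm(
  moves=[
    {"linear": [0,0,0],"twist": 0},
    {"linear": [0,0,0],"twist": 0},
    {"linear": [0,0,0],"twist": 0},
    {"linear": [0,0,0.7],"twist": 0},
    {"linear": [0,0,0.7],"twist": 0},
    {"linear": [0,0,0.7],"twist": 0},
    {"linear": [0,0,0.7],"twist": 0},
    {"linear": [0,0,0.2],"twist": 0},
    {"linear": [0,0,0],"twist": 0},
    {"linear": [0,0,0],"twist": 0},
  ],
  hand=-1,
)

```text
t: 7.8
position: [656.7, -184.3, 8.6]
ee_rot: [0.001, 0.197, 0.98, -0.0]
contact_force: [0.6, -0.1, 0.1]
finger_gap: -0.005
finger_force: 0.0
```

move_arm(
  moves=[
    {"linear": [0,0,0.05],"twist": 0},
    {"linear": [0,0,0],"twist": 0},
  ],
)

```text
t: 8.05
position: [656.2, -184.2, 5.8]
ee_rot: [0.0, 0.197, 0.98, 0.0]
contact_force: [0.5, -0.3, -0.3]
finger_gap: -0.003
finger_force: 0.0
```

move_arm(
  moves=[
    {"linear": [0,0,0.05],"twist": 0},
    {"linear": [0,0,0],"twist": 0},
  ],
)

```text
t: 8.3
position: [656.0, -184.1, 3.2]
ee_rot: [-0.0, 0.197, 0.98, 0.0]
contact_force: [0.5, -0.3, -0.4]
finger_gap: 0.002
finger_force: 0.0
```

move_arm(
  moves=[
    {"linear": [0,0,0.05],"twist": 0},
    {"linear": [0,0,0],"twist": 0},
  ],
)

```text
t: 8.55
position: [656.3, -184.2, 2.2]
ee_rot: [0.0, 0.197, 0.98, -0.0]
contact_force: [-2.5, 0.1, 7.8]
finger_gap: -0.0
finger_force: 4.0
```

Contact at reported z ≈ 2.5 means the real tips are 27.5 mm above the reported TCP. I'll back off, open, go down to reported z ≈ -23.5 and grasp.

move_arm(
  moves=[
    {"linear": [0,0,-0.75],"twist": 0},
    {"linear": [0,0,-0.75],"twist": 0},
    {"linear": [0,0,0],"twist": 0},
    {"linear": [0,0,0],"twist": 0},
    {"linear": [0,0,0],"twist": 0},
    {"linear": [0,0,0],"twist": 0},
    {"linear": [0,0,0],"twist": 0},
    {"linear": [0,0,0],"twist": 0},
    {"linear": [0,0,0.7],"twist": 0},
    {"linear": [0,0,0.7],"twist": 0},
    {"linear": [0,0,0.5],"twist": 0},
    {"linear": [0,0,0.2],"twist": 0},
    {"linear": [0,0,0],"twist": 0},
  ],
  hand=1,
)

```text
t: 10.18
position: [656.2, -184.1, -22.7]
ee_rot: [-0.0, 0.197, 0.98, 0.0]
contact_force: [0.2, 1.0, 0.5]
finger_gap: 1.001
finger_force: 0.0
```

move_arm(
  moves=[
    {"linear": [0,0,0],"twist": 0},
    {"linear": [0,0,0],"twist": 0},
    {"linear": [0,0,0],"twist": 0},
    {"linear": [0,0,0],"twist": 0},
    {"linear": [0,0,0],"twist": 0},
    {"linear": [0,0,0],"twist": 0},
  ],
  hand=-1,
)

```text
t: 10.92
position: [656.6, -184.3, -21.6]
ee_rot: [0.001, 0.197, 0.98, -0.0]
contact_force: [-1.2, 0.1, 6.2]
finger_gap: 0.575
finger_force: 42.8
```

move_arm(
  moves=[
    {"linear": [0,0,-0.5],"twist": 0},
    {"linear": [0,0,-0.9],"twist": 0},
    {"linear": [0,0,-0.9],"twist": 0},
    {"linear": [0,0,-0.9],"twist": 0},
    {"linear": [0,0,-0.9],"twist": 0},
    {"linear": [0,0,-0.7],"twist": 0},
    {"linear": [0.6,0.6,0],"twist": 0},
    {"linear": [0.83,0.8,0],"twist": 0},
    {"linear": [0.83,0.8,0],"twist": 0},
    {"linear": [0.83,0.8,0],"twist": 0},
    {"linear": [0.83,0.8,0],"twist": 0},
    {"linear": [0.83,0.77,0],"twist": 0},
    {"linear": [0.83,0.77,0],"twist": 0},
    {"linear": [0.25,0.25,0],"twist": -0.9},
    {"linear": [0,0,0],"twist": -1},
    {"linear": [0,0,0],"twist": -1},
    {"linear": [0,0,0],"twist": -1},
    {"linear": [0,0,0],"twist": -1},
    {"linear": [0,0,0],"twist": -1},
    {"linear": [0,0,0],"twist": -0.8},
  ],
)

```text
t: 13.42
position: [527.1, 112.1, 170.6]
ee_rot: [0.001, -0.154, 0.988, -0.0]
contact_force: [-0.5, 0.3, -1.4]
finger_gap: 0.575
finger_force: 42.1
```

move_arm(
  moves=[
    {"linear": [0,0,0],"twist": 0},
    {"linear": [0,0,0],"twist": 0},
  ],
)

```text
t: 13.68
position: [527.2, 112.1, 169.9]
ee_rot: [0.0, -0.151, 0.988, 0.0]
contact_force: [0.2, -0.8, -0.6]
finger_gap: 0.577
finger_force: 42.1
```

```bash
python3 -c "
from h import *
go(527,111.3,None,17.7)
p,d=robot.snapshot('side')
for o in wood('side',p,d,120,260): print(*o)
q,e=robot.snapshot('top')
for o in wood('top',q,e,120,260): print('top',*o)
np.savez('pics/h1.npz',p=p,d=d,q=q,e=e)
u,v=proj('side',[527,111,180])[0].astype(int)
print(u,v); cv2.imwrite('pics/s5.png',cv2.resize(p[v-75:v+75,u-75:u+75,::-1],None,fx=4,fy=4,interpolation=2))
"
```

```text
t 13.68 pos [527.2 112.1 169.9] yaw -162.59 F [ 0.2 -0.8 -0.6] lin [ 0.01  -0.018 -0.   ] tw -0.048
[295. 194.] [503.4 103.7 220.7 104.   56.   55.9]
301 200
```

View pics/s5.png

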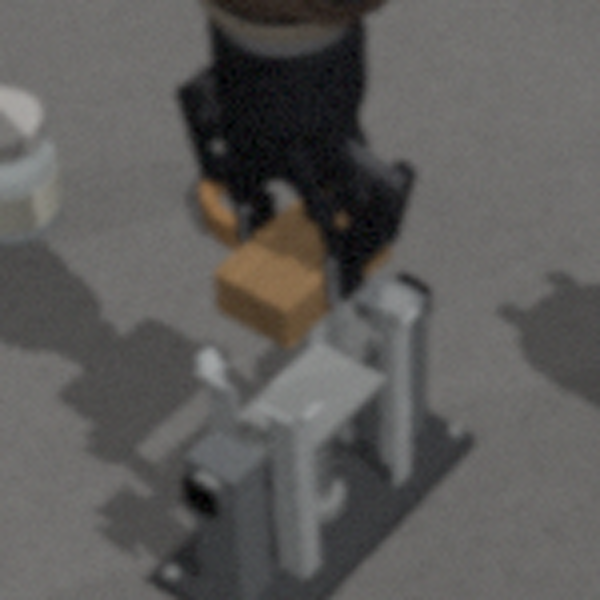

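The blank is held level over the shaft. Its near end face has its top edge from crop (218,272) to (290,308), and the magazine stands below at (330,390). I'll check the offsets along the blank's length.

```bash
python3 -c "
from h import *
c,s=np.cos(np.radians(17.6)),np.sin(np.radians(17.6))
def mag(X): D=np.asarray(X)[:,:2]-[527,111.3]; return np.c_[D@[c,s],D@[-s,c]].round(1)
px=lambda x,y:(226+x/4,125+y/4)
print('end top edge z=222',mag(ray('side',[px(290,308),px(218,272)],222)))
print('end bottom z=192',mag(ray('side',[px(288,345),px(218,305)],192)))
# shaft references: follower plate corners (z=105), near bracket top z=123
print('follower',mag(ray('side',[px(320,345),px(385,378),px(300,430),px(240,410)],105)))
f=np.load('pics/top0.npz'); W=world('top',f['d'])
g=mag(W.reshape(-1,3)); z=W[...,2].ravel(); a=f['p'].reshape(-1,3).mean(1)
for lo,hi,xm in((145,162,75),(117,127,110)):
  for n in('top','side'):
    f=np.load(f'pics/{n}0.npz'); W=world(n,f['d']).reshape(-1,3); g=mag(W); m=(W[:,2]>lo)&(W[:,2]<hi)&(abs(g[:,0])<xm)&(abs(g[:,1])<50); q=g[m]
    print(n,lo,len(q),np.percentile(q,[1,99],axis=0).round(1).tolist())
f=np.load('pics/top0.npz');W=world('top',f['d']).reshape(-1,3); g=mag(W); m=(abs(W[:,2]-105)<3)&(abs(g[:,0])<42)&(abs(g[:,1])<40); print('plate',cv2.minAreaRect(g[m].astype(np.float32)),np.percentile(g[m],[1,99],axis=0))
"
```

```text
end top edge z=222 [[-39.9 -25.7]
 [-41.6  20.8]]
end bottom z=192 [[-39.2 -22. ]
 [-38.4  26.2]]
follower [[ 34.9  19.1]
 [ 36.5 -26.7]
 [-23.3 -12.7]
 [-31.6  23.7]]
top 145 351 [[-57.6, -37.6], [59.0, 38.5]]
side 145 231 [[-58.2, -38.8], [58.7, 39.0]]
top 117 561 [[-98.2, -23.7], [98.9, 20.8]]
side 117 441 [[-99.9, -31.1], [97.8, 29.5]]
plate ((0.17937088012695312, -0.5957603454589844), (80.9899673461914, 60.519737243652344), 1.9067097902297974) [[-36.3   -24.1  ]
 [ 37.225  25.3  ]]
```

```bash
python3 -c "
from h import *
c,s=np.cos(np.radians(17.6)),np.sin(np.radians(17.6))
f=np.load('pics/h1.npz'); p,d=f['p'],f['d']; W=world('side',d)
h=cv2.cvtColor(p,cv2.COLOR_RGB2HSV); m=(h[...,0]>8)&(h[...,0]<25)&(h[...,1]>80)
for v in range(188,214,2):
  print(v,[(round((W[v,u,0]-527)*c+(W[v,u,1]-111.3)*s,1),round(-(W[v,u,0]-527)*s+(W[v,u,1]-111.3)*c,1),round(float(W[v,u,2]))) if m[v,u] else '-' for u in range(278,310,3)])
"
```

```text
188 ['-', '-', (np.float64(-25.5), np.float64(24.9), 222), (np.float64(-22.2), np.float64(19.4), 222), (np.float64(-16.4), np.float64(16.2), 220), (np.float64(-14.6), np.float64(9.5), 222), (np.float64(-9.6), np.float64(5.5), 220), (np.float64(-6.6), np.float64(-0.2), 221), (np.float64(-3.7), np.float64(-5.9), 222), (np.float64(1.5), np.float64(-9.7), 221), '-']
190 ['-', '-', (np.float64(-30.4), np.float64(20.7), 222), (np.float64(-28.5), np.float64(14.0), 224), (np.float64(-22.4), np.float64(11.2), 221), (np.float64(-18.0), np.float64(6.8), 220), (np.float64(-14.9), np.float64(1.2), 221), (np.float64(-9.6), np.float64(-2.5), 219), (np.float64(-7.8), np.float64(-9.2), 222), (np.float64(-3.7), np.float64(-13.9), 221), '-']
192 ['-', (np.float64(-40.1), np.float64(20.5), 224), (np.float64(-34.9), np.float64(17.0), 222), (np.float64(-32.3), np.float64(10.9), 223), (np.float64(-27.4), np.float64(7.0), 222), (np.float64(-22.3), np.float64(3.3), 220), (np.float64(-21.3), np.float64(-4.1), 223), (np.float64(-16.7), np.float64(-8.4), 222), (np.float64(-11.1), np.float64(-11.7), 220), (np.fl
[... 2348 characters left out ...]
4.5), 206), (np.float64(-17.2), np.float64(-23.4), 196), '-']
206 ['-', '-', '-', '-', (np.float64(-42.4), np.float64(-3.6), 199), (np.float64(-42.9), np.float64(-12.5), 205), (np.float64(-43.9), np.float64(-21.7), 211), (np.float64(-34.7), np.float64(-21.8), 204), (np.float64(-27.1), np.float64(-23.4), 199), '-', '-']
208 ['-', '-', '-', '-', '-', (np.float64(-43.0), np.float64(-12.2), 199), (np.float64(-45.7), np.float64(-22.9), 208), (np.float64(-36.8), np.float64(-23.3), 200), '-', '-', '-']
210 ['-', '-', '-', '-', '-', '-', (np.float64(-42.8), np.float64(-19.9), 197), (np.float64(-37.3), np.float64(-23.4), 195), '-', '-', '-']
212 ['-', '-', '-', '-', '-', '-', '-', '-', '-', '-', '-']
```

The end face is at -42.6 and the side face at -23.3, so the blank is about 2.4 mm off in x and 1.5 mm in y. I'll correct that and lower it into the mouth.

move_arm(
  moves=[
    {"linear": [0.05,-0.03,0],"twist": -0.03},
    {"linear": [0,0,0.5],"twist": 0},
    {"linear": [0,0,0.4],"twist": 0},
    {"linear": [0,0,0.3],"twist": 0},
    {"linear": [0,0,0],"twist": 0},
  ],
)

```text
t: 14.4
position: [525.3, 110.3, 120.8]
ee_rot: [-0.001, -0.154, 0.988, 0.0]
contact_force: [-0.0, 0.2, -0.2]
finger_gap: 0.575
finger_force: 42.1
```

move_arm(
  moves=[
    {"linear": [0,0,0.15],"twist": 0},
    {"linear": [0,0,0.15],"twist": 0},
    {"linear": [0,0,0],"twist": 0},
  ],
)

```text
t: 14.78
position: [525.5, 110.4, 109.1]
ee_rot: [-0.0, -0.154, 0.988, 0.0]
contact_force: [-0.2, 0.9, -0.9]
finger_gap: 0.578
finger_force: 42.1
```

move_arm(
  moves=[
    {"linear": [0,0,0.1],"twist": 0},
    {"linear": [0,0,0.1],"twist": 0},
    {"linear": [0,0,0],"twist": 0},
  ],
)

```text
t: 15.15
position: [525.5, 110.4, 101.1]
ee_rot: [-0.0, -0.154, 0.988, 0.0]
contact_force: [0.4, -0.0, -1.0]
finger_gap: 0.576
finger_force: 42.1
```

move_arm(
  moves=[
    {"linear": [0,0,0.1],"twist": 0},
    {"linear": [0,0,0.1],"twist": 0},
    {"linear": [0,0,0],"twist": 0},
  ],
)

```text
t: 15.52
position: [525.5, 110.3, 93.1]
ee_rot: [-0.0, -0.154, 0.988, 0.0]
contact_force: [-0.1, 0.5, 0.4]
finger_gap: 0.577
finger_force: 42.2
```

move_arm(
  moves=[
    {"linear": [0,0,0],"twist": 0},
    {"linear": [0,0,0],"twist": 0},
    {"linear": [0,0,0],"twist": 0},
    {"linear": [0,0,0],"twist": 0},
    {"linear": [0,0,0],"twist": 0},
    {"linear": [0,0,0],"twist": 0},
    {"linear": [0,0,-0.5],"twist": 0},
    {"linear": [0,0,-0.8],"twist": 0},
    {"linear": [0,0,-0.7],"twist": 0},
    {"linear": [0,0,0],"twist": 0},
  ],
  hand=1,
)

```text
t: 16.77
position: [526.5, 110.4, 175.1]
ee_rot: [0.002, -0.154, 0.988, -0.0]
contact_force: [-0.4, -0.1, -0.8]
finger_gap: 1.001
finger_force: 0.0
```

```bash
python3 -c "
from h import *
go(527,111.3,None,17.7)
p,d=robot.snapshot('side')
for o in wood('side',p,d,60,260): print(*o)
"
```

```text
t 16.77 pos [526.5 110.4 175.1] yaw -162.3 F [-0.4 -0.1 -0.8] lin [-0.019  0.016  0.   ] tw -0.001
[304. 214.] [522.1 101.4 144.7 104.7  62.7  17.3]
```

The blank is seated in the mouth, flat, with its top at 145 mm. Now I shut the fingers and press at the centre until its top reaches 101 mm (reported z ≈ 73.5).

move_arm(
  moves=[
    {"linear": [0,0,0],"twist": 0},
    {"linear": [0,0,0],"twist": 0},
    {"linear": [0,0,0],"twist": 0},
    {"linear": [0,0,0],"twist": 0},
    {"linear": [0,0,0],"twist": 0},
    {"linear": [0,0,0],"twist": 0},
    {"linear": [0,0,0],"twist": 0},
    {"linear": [0,0,0.5],"twist": 0},
    {"linear": [0,0,0.5],"twist": 0},
    {"linear": [0,0,0.35],"twist": 0},
    {"linear": [0,0,0],"twist": 0},
  ],
  hand=-1,
)

```text
t: 18.2
position: [525.3, 110.3, 118.7]
ee_rot: [-0.001, -0.154, 0.988, 0.0]
contact_force: [0.2, 0.4, 0.7]
finger_gap: 0.002
finger_force: 0.0
```

move_arm(
  moves=[
    {"linear": [0,0,0.1],"twist": 0},
    {"linear": [0,0,0.1],"twist": 0},
    {"linear": [0,0,0.1],"twist": 0},
    {"linear": [0,0,0.1],"twist": 0},
    {"linear": [0,0,0],"twist": 0},
  ],
)

```text
t: 18.82
position: [525.6, 110.4, 103.2]
ee_rot: [-0.0, -0.154, 0.988, 0.0]
contact_force: [1.1, 0.6, 1.5]
finger_gap: -0.002
finger_force: 0.3
```

move_arm(
  moves=[
    {"linear": [0,0,0.1],"twist": 0},
    {"linear": [0,0,0.1],"twist": 0},
    {"linear": [0,0,0.1],"twist": 0},
    {"linear": [0,0,0.1],"twist": 0},
    {"linear": [0,0,0],"twist": 0},
  ],
)

```text
t: 19.45
position: [525.7, 110.4, 87.1]
ee_rot: [-0.0, -0.154, 0.988, 0.0]
contact_force: [0.1, 1.1, 2.3]
finger_gap: -0.0
finger_force: 1.6
```

move_arm(
  moves=[
    {"linear": [0,0,0.1],"twist": 0},
    {"linear": [0,0,0.1],"twist": 0},
    {"linear": [0,0,0.1],"twist": 0},
    {"linear": [0,0,0.05],"twist": 0},
    {"linear": [0,0,0],"twist": 0},
  ],
)

```text
t: 20.08
position: [525.6, 110.4, 73.4]
ee_rot: [-0.0, -0.154, 0.988, 0.0]
contact_force: [-0.2, -0.5, 5.9]
finger_gap: -0.006
finger_force: 3.1
```

```bash
python3 -c "
from h import *
go(527,111.3,None,17.7)
p,d=robot.snapshot('side'); W=world('side',d)
for o in wood('side',p,d,40,260): print(*o)
u,v=proj('side',[527,111,120])[0].astype(int)
cv2.imwrite('pics/s6.png',cv2.convertScaleAbs(cv2.resize(p[v-70:v+70,u-70:u+70,::-1],None,fx=4,fy=4,interpolation=2),alpha=1.3))
"
```

```text
t 20.07 pos [525.6 110.4  73.4] yaw -162.31 F [-0.2 -0.5  5.9] lin [-0.04   0.012 -0.   ] tw -0.001
[313. 227.] [537.6  94.6 100.2  81.2  37.   18.2]
```

View pics/s6.png

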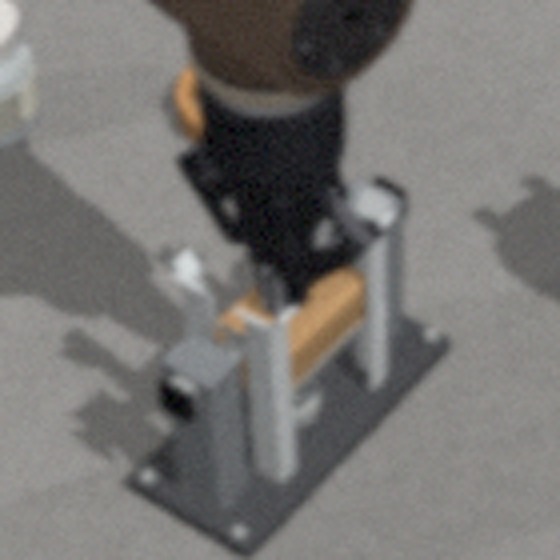

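The blank is flat and deep in the shaft, its top at (330,300) measuring about 100 mm. I'll lift off and check that it's caught.

move_arm(
  moves=[
    {"linear": [0,0,-0.05],"twist": 0},
    {"linear": [0,0,-0.1],"twist": 0},
    {"linear": [0,0,-0.3],"twist": 0},
    {"linear": [0,0,-0.8],"twist": 0},
    {"linear": [0,0,-0.8],"twist": 0},
    {"linear": [0,0,-0.8],"twist": 0},
    {"linear": [0,0,0],"twist": 0},
  ],
)

```text
t: 21.0
position: [526.5, 110.5, 189.9]
ee_rot: [0.002, -0.154, 0.988, -0.0]
contact_force: [0.5, -0.1, -0.2]
finger_gap: 0.002
finger_force: 0.0
```

```bash
python3 -c "
from h import *
for n in ('side','top'):
    p,d=robot.snapshot(n)
    for o in wood(n,p,d,15,260): print(n,*o)
go(471,-135.8,None,-14.7)
"
```

```text
side [308. 223.] [533.7 105.4 104.5  80.2  63.3  16.7]
side [348. 333.] [ 468.  -141.8   29.8   92.8   58.1  -14.5]
side [427. 410.] [ 488.5 -359.9   30.1  135.8   50.9   18.6]
top [174. 207.] [651.3 351.7  23.9  95.9  93.5  35.6]
top [496. 281.] [ 491.5 -353.8   29.8  127.4   53.4   18.9]
top [394. 289.] [ 471.  -135.1   30.2   88.8   49.2  -15. ]
t 21.1 pos [525.4 110.4 187.4] yaw -162.31 F [-0.4  0.4 -0.3] lin [ 3.165 -5.45  -0.   ] tw 5.399
```

The blank is caught, with its top at 104.5 mm. Now for the second blank, at (471, -135.5) and -14.8°.

move_arm(
  moves=[
    {"linear": [0.25,-0.4,0],"twist": 0},
    {"linear": [0.49,-0.84,0],"twist": 0},
    {"linear": [0.49,-0.84,0],"twist": 0},
    {"linear": [0.49,-0.84,0],"twist": 0},
    {"linear": [0.49,-0.84,0],"twist": 0},
    {"linear": [0.49,-0.84,0],"twist": 0},
    {"linear": [0.49,-0.84,0],"twist": 0},
    {"linear": [0,0,0],"twist": 0.9},
    {"linear": [0,0,0],"twist": 0.9},
    {"linear": [0,0,0],"twist": 0.9},
    {"linear": [0,0,0],"twist": 0.9},
    {"linear": [0,0,0],"twist": 0.9},
    {"linear": [0,0,0],"twist": 0.9},
    {"linear": [0,0,0],"twist": 0},
    {"linear": [0,0,0],"twist": 0},
  ],
  hand=1,
)

```text
t: 22.98
position: [469.8, -136.0, 187.0]
ee_rot: [-0.0, 0.127, 0.992, 0.0]
contact_force: [-0.8, -0.1, 0.1]
finger_gap: 1.003
finger_force: 0.0
```

```bash
python3 -c "
from h import *
go(470,-135.8,-21,-14.7)
"
```

```text
t 22.98 pos [ 469.8 -136.   187. ] yaw 165.39 F [-0.8 -0.1  0.1] lin [-0.008  0.006  5.199] tw 0.015
```

move_arm(
  moves=[
    {"linear": [0,0,0.6],"twist": 0},
    {"linear": [0,0,0.9],"twist": 0},
    {"linear": [0,0,0.9],"twist": 0},
    {"linear": [0,0,0.9],"twist": 0},
    {"linear": [0,0,0.9],"twist": 0},
    {"linear": [0,0,0.6],"twist": 0},
    {"linear": [0,0,0.4],"twist": 0},
    {"linear": [0,0,0],"twist": 0},
    {"linear": [0,0,0],"twist": 0},
  ],
)

```text
t: 24.1
position: [470.6, -135.9, -20.0]
ee_rot: [0.0, 0.128, 0.992, -0.0]
contact_force: [-0.6, 0.0, 0.3]
finger_gap: 1.001
finger_force: 0.0
```

move_arm(
  moves=[
    {"linear": [0,0,0],"twist": 0},
    {"linear": [0,0,0],"twist": 0},
    {"linear": [0,0,0],"twist": 0},
    {"linear": [0,0,0],"twist": 0},
    {"linear": [0,0,0],"twist": 0},
    {"linear": [0,0,0],"twist": 0},
  ],
  hand=-1,
)

```text
t: 24.85
position: [470.5, -135.8, -19.9]
ee_rot: [0.001, 0.128, 0.992, -0.0]
contact_force: [-0.3, 1.5, 7.3]
finger_gap: 0.577
finger_force: 41.2
```

move_arm(
  moves=[
    {"linear": [0,0,-0.5],"twist": 0},
    {"linear": [0,0,-0.9],"twist": 0},
    {"linear": [0,0,-0.9],"twist": 0},
    {"linear": [0,0,-0.9],"twist": 0},
    {"linear": [0,0,-0.9],"twist": 0},
    {"linear": [0,0,-0.7],"twist": 0},
    {"linear": [0,0,0],"twist": -0.8},
    {"linear": [0,0,0],"twist": -0.9},
    {"linear": [0,0,0],"twist": -0.9},
    {"linear": [0,0,0],"twist": -0.9},
    {"linear": [0,0,0],"twist": -0.9},
    {"linear": [0,0,0],"twist": -0.9},
    {"linear": [0,0,0],"twist": -0.1},
    {"linear": [0,0,0],"twist": 0},
  ],
)

```text
t: 26.6
position: [470.2, -135.7, 171.5]
ee_rot: [0.0, -0.153, 0.988, 0.0]
contact_force: [0.5, -0.4, -0.9]
finger_gap: 0.574
finger_force: 42.4
```

```bash
python3 -c "
from h import *
go(525.5,110.4,170,17.7)
"
```

```text
t 26.6 pos [ 470.2 -135.7  171.5] yaw -162.41 F [ 0.5 -0.4 -0.9] lin [-3.178  5.447  0.038] tw -0.018
```

move_arm(
  moves=[
    {"linear": [-0.25,0.4,0],"twist": 0},
    {"linear": [-0.49,0.84,0],"twist": 0},
    {"linear": [-0.49,0.84,0],"twist": 0},
    {"linear": [-0.49,0.84,0],"twist": 0},
    {"linear": [-0.49,0.84,0],"twist": 0},
    {"linear": [-0.49,0.84,0],"twist": 0},
    {"linear": [-0.48,0.84,0],"twist": 0},
    {"linear": [0,0,0],"twist": 0},
    {"linear": [0,0,0],"twist": 0},
    {"linear": [0,0,0],"twist": 0},
  ],
)

```text
t: 27.85
position: [525.2, 109.4, 171.4]
ee_rot: [-0.0, -0.153, 0.988, -0.0]
contact_force: [-0.1, -0.6, -0.9]
finger_gap: 0.577
finger_force: 42.4
```

```bash
python3 -c "
from h import *
go(525.5,110.4,170,17.7)
c,s=np.cos(np.radians(17.6)),np.sin(np.radians(17.6))
f=np.load('pics/h1.npz'); p2,d2=robot.snapshot('side')
for p,d in((f['p'],f['d']),(p2,d2)):
  W=world('side',d); h=cv2.cvtColor(p,cv2.COLOR_RGB2HSV); m=(h[...,0]>8)&(h[...,0]<25)&(h[...,1]>80)
  X=(W[...,0]-527)*c+(W[...,1]-111.3)*s; Y=-(W[...,0]-527)*s+(W[...,1]-111.3)*c; Z=W[...,2]
  m&=(abs(X)<60)&(abs(Y)<32)&(Z>180)&(Z<235)
  k=m&(X<-35)&(Z<217)&(abs(Y)<15); print('end',k.sum(),np.median(X[k]),end=' ')
  k=m&(abs(X+23)<9)&(Z<217)&(Y<-15); print('side',k.sum(),np.median(Y[k]),end=' ')
  k=m&(X>-38)&(X<-5)&(abs(Y)<15)&(Z>215); print('top',np.median(Z[k]), 'slope',np.linalg.lstsq(np.c_[X[k],Y[k],np.ones(k.sum())],Z[k],rcond=None)[0].round(3))
"
```

```text
t 27.85 pos [525.2 109.4 171.4] yaw -162.39 F [-0.1 -0.6 -0.9] lin [-0.015  0.02   0.035] tw -0.015
end 75 -42.86618634198498 side 39 -23.391335064510443 top 221.4018755210619 slope [-2.10000e-02  1.60000e-02  2.20985e+02]
end 74 -46.32845943685314 side 44 -25.120739036408278 top 221.46440288403852 slope [-1.00000e-03  1.30000e-02  2.21343e+02]
```

The second blank is held level and needs a shift of about +1.3 mm in x and +0.6 mm in y to match the first one.

move_arm(
  moves=[
    {"linear": [-0.03,0.015,0],"twist": -0.02},
    {"linear": [0,0,0.5],"twist": 0},
    {"linear": [0,0,0.4],"twist": 0},
    {"linear": [0,0,0.3],"twist": 0},
    {"linear": [0,0,0.15],"twist": 0},
    {"linear": [0,0,0.15],"twist": 0},
    {"linear": [0,0,0],"twist": 0},
  ],
)

```text
t: 28.78
position: [526.2, 111.2, 111.3]
ee_rot: [-0.0, -0.155, 0.988, 0.0]
contact_force: [0.7, -0.7, -1.0]
finger_gap: 0.577
finger_force: 42.4
```

move_arm(
  moves=[
    {"linear": [0,0,0.15],"twist": 0},
    {"linear": [0,0,0.15],"twist": 0},
    {"linear": [0,0,0.15],"twist": 0},
    {"linear": [0,0,0],"twist": 0},
  ],
)

```text
t: 29.28
position: [526.4, 111.2, 93.1]
ee_rot: [0.0, -0.155, 0.988, 0.0]
contact_force: [0.6, 1.0, -1.9]
finger_gap: 0.576
finger_force: 42.5
```

move_arm(
  moves=[
    {"linear": [0,0,0],"twist": 0},
    {"linear": [0,0,0],"twist": 0},
    {"linear": [0,0,0],"twist": 0},
    {"linear": [0,0,0],"twist": 0},
    {"linear": [0,0,0],"twist": 0},
    {"linear": [0,0,0],"twist": 0},
    {"linear": [0,0,-0.5],"twist": 0},
    {"linear": [0,0,-0.8],"twist": 0},
    {"linear": [0,0,-0.7],"twist": 0},
    {"linear": [0,0,0],"twist": 0},
    {"linear": [0,0,0],"twist": 0},
  ],
  hand=1,
)

```text
t: 30.65
position: [525.9, 111.1, 172.8]
ee_rot: [-0.0, -0.155, 0.988, 0.0]
contact_force: [0.4, 0.0, -0.3]
finger_gap: 0.996
finger_force: 0.0
```

```bash
python3 -c "
from h import *
go(525.6,110.4,119,17.7)
p,d=robot.snapshot('side')
for o in wood('side',p,d,60,260): print(*o)
"
```

```text
t 30.65 pos [525.9 111.1 172.8] yaw -162.19 F [ 0.4  0.  -0.3] lin [ 0.012 -0.015  1.345] tw 0.018
[306. 217.] [525.8  92.1 141.6 105.8  84.8  16.7]
```

move_arm(
  moves=[
    {"linear": [0,0,0],"twist": 0},
    {"linear": [0,0,0],"twist": 0},
    {"linear": [0,0,0],"twist": 0},
    {"linear": [0,0,0],"twist": 0},
    {"linear": [0,0,0],"twist": 0},
    {"linear": [0,0,0],"twist": 0},
    {"linear": [0,0,0],"twist": 0},
    {"linear": [0,0,0],"twist": 0},
  ],
  hand=-1,
)

```text
t: 31.7
position: [526.2, 111.2, 173.4]
ee_rot: [0.0, -0.155, 0.988, 0.0]
contact_force: [-1.0, 0.3, -0.5]
finger_gap: -0.002
finger_force: 0.0
```

It's seated. Now I press it.

move_arm(
  moves=[
    {"linear": [0.01,-0.015,0.5],"twist": 0},
    {"linear": [0,0,0.5],"twist": 0},
    {"linear": [0,0,0.35],"twist": 0},
    {"linear": [0,0,0.1],"twist": 0},
    {"linear": [0,0,0.1],"twist": 0},
    {"linear": [0,0,0.1],"twist": 0},
    {"linear": [0,0,0.1],"twist": 0},
    {"linear": [0,0,0.1],"twist": 0},
    {"linear": [0,0,0.1],"twist": 0},
    {"linear": [0,0,0],"twist": 0},
  ],
)

```text
t: 32.95
position: [527.4, 110.7, 96.3]
ee_rot: [0.002, -0.155, 0.988, -0.0]
contact_force: [2.1, 0.3, 5.8]
finger_gap: -0.004
finger_force: 2.6
```

move_arm(
  moves=[
    {"linear": [0,0,0.1],"twist": 0},
    {"linear": [0,0,0.1],"twist": 0},
    {"linear": [0,0,0.1],"twist": 0},
    {"linear": [0,0,0.1],"twist": 0},
    {"linear": [0,0,0.1],"twist": 0},
    {"linear": [0,0,0],"twist": 0},
    {"linear": [0,0,0],"twist": 0},
  ],
)

```text
t: 33.83
position: [527.4, 110.7, 76.7]
ee_rot: [0.002, -0.155, 0.988, -0.0]
contact_force: [0.5, 1.2, 8.7]
finger_gap: 0.0
finger_force: 4.6
```

move_arm(
  moves=[
    {"linear": [0,0,0.09],"twist": 0},
    {"linear": [0,0,0],"twist": 0},
    {"linear": [0,0,0],"twist": 0},
  ],
)

```text
t: 34.2
position: [527.4, 110.7, 73.2]
ee_rot: [0.002, -0.155, 0.988, -0.0]
contact_force: [1.2, 0.6, 9.9]
finger_gap: 0.0
finger_force: 4.8
```

move_arm(
  moves=[
    {"linear": [0,0,-0.05],"twist": 0},
    {"linear": [0,0,-0.1],"twist": 0},
    {"linear": [0,0,-0.3],"twist": 0},
    {"linear": [0,0,-0.8],"twist": 0},
    {"linear": [0,0,-0.9],"twist": 0},
    {"linear": [0,0,-0.9],"twist": 0},
    {"linear": [0,0,-0.9],"twist": 0},
    {"linear": [0,0,0],"twist": 0},
    {"linear": [-0.8,-0.8,0],"twist": 0},
    {"linear": [-0.8,-0.8,0],"twist": 0},
    {"linear": [-0.8,-0.8,0],"twist": 0},
    {"linear": [-0.8,-0.8,0],"twist": 0},
    {"linear": [0,0,0],"twist": 0},
  ],
)

```text
t: 35.83
position: [688.3, 26.2, 227.7]
ee_rot: [-0.001, -0.154, 0.988, 0.0]
contact_force: [-1.0, -0.3, -0.3]
finger_gap: -0.003
finger_force: 0.0
```

```bash
python3 -c "
from h import *
go(525.6,110.4)
for n in('side','top'):
    p,d=robot.snapshot(n)
    for o in wood(n,p,d,95,260): print(n,*o)
    u,v=proj(n,[527,111,100])[0].astype(int)
    globals()[n]=cv2.resize(p[v-60:v+60,u-60:u+60,::-1],(390,390),interpolation=2)
cv2.imwrite('pics/s7.png',cv2.convertScaleAbs(np.hstack([side,top]),alpha=1.4))
"
```

```text
t 35.83 pos [688.3  26.2 227.7] yaw -162.29 F [-1.  -0.3 -0.3] lin [3.234 3.243 0.008] tw None
side [ 16. 139.] [ 89.  717.5 158.2 108.4  18.7 -89.4]
side [307. 222.] [534.2 109.9 105.1  77.1  55.5  18.4]
```

View pics/s7.png

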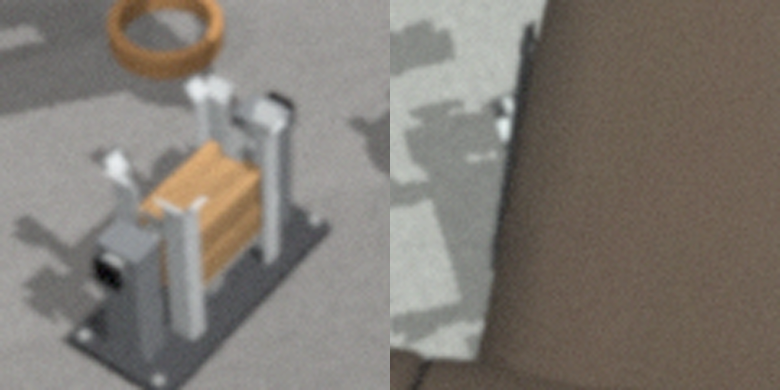

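The left half shows both blanks stacked flat in the shaft at (210,205), with the upper one's top at 105 mm, level with the catches. The robot is clear, so I'm handing in.

```bash
python3 -c "
from plant import robot
print(robot.sign_off())"
```

```text
the job is handed in; nothing more can be done
None
```

Both short blanks are caught flat in the magazine, one on the other (upper one's top measured at 105 mm, catch level), the gripper is clear, and the job was handed in at about 36 s; no verdict came back.

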